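# Put away the loose parts, with a fresh tub for the heatsink

### The job

Put away the three loose parts on the bench: set the choke down flat, and the capacitor upright, on the free floor of the tub in the tray that already holds its kind. The heatsink has no tub yet, so lift the top tub off the nested stack, stand it squarely on the rubber pad in the empty bay of the tray, and stand the heatsink upright in it. Leave the other tubs of the stack and the reel of solder where they are.

Things in the scene. Friction and masses are not known exactly. Their poses are not given: they have to be found in the camera images.
- choke: Loose toroid choke lying flat on the bench: ring wound with copper wire, 40 mm outside diameter, 16 mm hole, 20 mm high, about 60 g. Origin: centre of its underside, on the ring's axis; z up
- capacitor: Loose electrolytic capacitor standing upright: blue can with aluminium top, 35 mm diameter, 50 mm high, about 45 g. Origin: centre of its underside; z up
- heatsink: Loose aluminium finned heatsink standing upright: 30 mm along its x, 40 mm along its y (fins lie parallel to x; the two y faces are flat), 45 mm high, about 50 g; collides as a full block. Origin: centre of its underside; z up
- new_tub: Empty grey tub, top of the nested stack, 85 g: 138 (x) by 122 (y), 50 high (mm). Top 22: upright rim wall 8.5 thick to pinch, middle of its -x side 64.75 from the origin. Below: inside 110 by 94, floor 4 up; outside 118 by 102, sunk 22 into the tub below with 1.5 play: lift straight up 30. Origin: centre of the underside, z up; -x faces the robot to 15 degrees
- stack: The two lower grey tubs of the nested stack, 78 mm high together, standing loose on the bench, 300 g; to stay where they are. Outside 138 mm along x, 122 mm along y. Origin: centre of the underside; z up
- choke_tub: Grey tub fixed in a tray bay, shaped like the new tub: outside 138 (x) by 122 (y), 50 high, inside 110 by 94 low down, floor 4 above the underside (mm). Holds four copper-wound toroid chokes, stacked to 44 above the underside, in the +x half; the half on its -x (robot) side is free, from x -55 to +14, its middle 21 mm from the origin towards -x. Origin: centre of its underside; z up
- cap_tub: Grey tub fixed in a tray bay, shaped like the new tub: outside 138 (x) by 122 (y), 50 high, inside 110 by 94 low down, floor 4 above the underside (mm). Holds two standing blue capacitors, tops 54 above the underside, in the +x half; the half on its -x (robot) side is free, from x -55 to +18, its middle 21 mm from the origin towards -x. Origin: centre of its underside; z up
- terminal_tub: Grey tub fixed in a tray bay, shaped like the new tub: outside 138 (x) by 122 (y), 50 high, inside 110 by 94 low down, floor 4 above the underside (mm). Holds green terminal blocks, up to 37 above the underside, in the +x half; the half on its -x (robot) side is free, from x -55 to +13, its middle 21 mm from the origin towards -x. Origin: centre of its underside; z up
- pad: Black rubber pad, 126 (x) by 110 (y), 3 thick (mm), fixed in the one empty bay of the aluminium tray: the place for the new tub, x axis along the pad's x axis either way round. Origin: centre of its underside; z up; its top is 6 above the bench. Tubs in the next bays are centred 138 away along y; the tray's edge is 14 high, 79 from the pad's centre along x. Turned up to 5 degrees
- reel: Reel of solder standing on end among the loose parts: silvery wire between two red flanges, 66 mm diameter, 58 mm high, 500 g; to stay where it is. Origin: centre of its underside; z up
Not all that is in view belongs to the job. What is shaped like the cap_tub but purple is not meant.

How it is judged (in metres and radians):
At the end, for the whole second after the job is handed in: Choke in the choke tub, capacitor in the capacitor tub (on the floor: underside at most 20 mm up, tilt under 0.2 rad); new tub flat on the pad within 13 mm and 0.17 rad, heatsink likewise in it; all released and at rest; lower tubs and solder reel within 25 mm of their start (x of choke in the frame of choke_tub between -0.056 and 0.056 m and y of choke in the frame of choke_tub between -0.048 and 0.048 m and z of choke in the frame of choke_tub between -0.002 and 0.02 m and angle between each of choke, capacitor, heatsink's own z axis and vertical below 0.2 rad and x of capacitor in the frame of cap_tub between -0.056 and 0.056 m and y of capacitor in the frame of cap_tub between -0.048 and 0.048 m and z of capacitor in the frame of cap_tub between -0.002 and 0.02 m and x of heatsink in the frame of new_tub between -0.056 and 0.056 m and y of heatsink in the frame of new_tub between -0.048 and 0.048 m and z of heatsink in the frame of new_tub between -0.002 and 0.02 m and horizontal distance between new_tub and pad below 0.013 m and z of new_tub in the frame of pad between -0.001 and 0.007 m and angle between the x axis of new_tub and the x axis of pad, either way round below 0.17 rad and angle between new_tub's own z axis and vertical below 0.06 rad and linear speed of each of choke, capacitor, heatsink, new_tub below 0.02 m/s and angular speed of each of choke, capacitor, heatsink, new_tub below 0.3 rad/s and distance of each of stack, reel from where it was at the start of the episode below 0.025 m); the robot touches nothing.
It fails at once if the rest of the stack is dragged along or shifted by more than 25 mm (distance of stack from where it was at the start of the episode above 0.025 m).
It fails at once if the reel of solder is shifted by more than 25 mm (distance of reel from where it was at the start of the episode above 0.025 m).
It also fails if it takes over 106 s, if anything falls off the work surface, if the arm or the gripper's body presses on something with over 40 N, if the wrist force passes 120 N, or if a joint passes its speed limit or range.

### The arm

A 6-joint arm with a two-finger parallel gripper is mounted at the origin on the work surface. World frame = base frame: x ahead of the robot, y to its left, z up, the work surface at z = 0. Lengths are in mm, angles in rad, forces in N, time in s.
With the tool pointing down it reaches from about 275 to 1000 mm from the base axis. Payload 8.4 kg.
Tool frame: the origin (TCP) lies at the very end of the fingers, on their centre line; the grasp point (between the pads) lies 19 mm behind it; z points along the fingers, y is the direction in which the jaws open and shut (so a half turn about z gives the same grasp; the last joint's range is limited). The gripper opens to 85 mm and grips with 20 to 120 N. Pads are 22 mm wide; open, the fingers measure 114 mm over their backs; the gripper's body (76 mm by 85 mm) begins 54 mm behind the grasp point. The pads swing forward as they close: fully open they stand 13 mm farther back than shut.
Start: joints at [1.1, 0.353, 1.633, -0, 1.155, -0.002], TCP at [282.384, 557.573, 231.281] pointing down, gripper open.
Joint ranges: [-2.63, 2.63], [-0.92, 2.1], [0.06, 2.66], [-1.3, 4.44], [0, 2.69], [-3.02, 3.02]. Speed limits (rad/s): [2.22, 2.22, 2.79, 3.14, 3.14, 3.14].

### API

Orientations are given as [roll, pitch, yaw] about the fixed x, y, z axes, in that order (R = Rz(yaw) Ry(pitch) Rx(roll)).
In Python, from rig import sense, grab_frame, get_calibration, sign_off, boxes_of, trace gives the robot as it stands.
- The arm moves only by the tool servo_tool, never from a script. Its argument "rows" is a list of rows, each a list of 3 entries, a list of its own where there are three numbers: the finger opening in mm, from 0 to 85.4, then the shift along the tool's x, y, z in mm, then the turn, a rotation vector about the tool's x, y, z in degrees. A call has 1 to 8 rows; each row shifts and turns the commanded pose from where the row before left it, along the tool's axes as they then stand; what a row does not reach is not made up. A row lasts 1/8 s, in which the tool goes at most 62.5 mm and 10.7 degrees, less where a joint would pass 70% of its speed; a pose out of reach is approached as far as the arm can. A call is refused whole if a number of a shift passes 62.5 or a number of a turn 10.7, either way. A call with a gripper value outside its range is refused whole. The fingers move at their own pace and stop on an object; "force" is the grip in N (left out, the last holds). Time passes only in rows, so rows that do not move let the fingers close. It gives the time, the measured TCP pose, the force and the opening at its end, in the units of the state.
- sense(): the state, without advancing time (a new reading comes with each control period).
- grab_frame(name): name is "side" or "top"; returns the picture (420x560x3 uint8, blue, green, red); there is no depth.
- get_calibration(name): a dict with "intrinsics" (3x3 intrinsics, pixels), "world_to_cam" (4x4, takes a point from world to camera coordinates). Camera axes: x right, y down, z forward; pixel columns grow to the right and rows downward; lengths in mm; the calibration is good to about 2 mm. A picture is of the moment at which its call begins. get_calibration takes no time and is no camera call.
- sign_off(): hands the job in, once; it reports no verdict.
Trained networks look in the newest picture that a camera, given by its name, has taken for a name from the list of things; names that differ only in an ending like _2 or _b are one class to them, and where a whole thing is asked for, a point or a joint stands for the part that bears it (a point fixed in the world has none). Each returns a list of dicts, best first, with "conf" (0 to 1); they miss things now and then, are a little off and sometimes report something else, mostly with a low value. They report only what shows in the picture. A call takes as long as a camera call. They do not tell look-alikes from the thing itself.
- boxes_of(camera, thing): "centre" ([x, y, z] in mm, in the coordinates of the camera as it stood for that picture, good to about 4 mm: the middle of the surface that is visible of it).
- trace(camera, thing): "mask" (420x560 bool, what is visible of it).
The state is a dict: "clock": time; "qpos": joint angles; "qvel": joint speeds; "joint_efforts": joint torques, N m; "eef_pos": TCP position; "tcp_rot": TCP orientation; "contact_force": force on the tool from outside, world axes, zero at the start; "wrist_torque": the same for the moment, N m; "opening": opening from 0.0 (shut) to 1.0 (fully open).
Only numpy, scipy, OpenCV 4.12 (cv2) and the standard library are available. Lean on these libraries where they do the work, as an engineer would, in place of code of your own. Each camera call takes 0.05 s, during which the arm holds its last target. There are 200 camera calls.

## Working session

There is one attempt and no reset: what is moved stays moved. The work goes in short steps, Python scripts to look and compute and a tool call to move; the robot and the scene stay as the last step left them, time stands still between calls to the robot, and variables do not carry over. Pictures are saved under pics/ and viewed, about 12 in all and at most 16, crops included, and the job is handed in when it is done.

Besides the shell and the picture viewer there is one more tool, called after "Emit:" as name([rows], argument=value, ...), one row to a line, values as JSON. servo_tool: Moves the arm, as the interface text tells. Its arguments: {"type":"object","properties":{"rows":{"type":"array","items":{"type":"array"}},"force":{"type":"number"}},"required":["rows"]}

```bash
mkdir -p pics; ls; python3 - <<'E'
from rig import *
import cv2,numpy as np
np.set_printoptions(suppress=True,precision=2)
print(sense())
for n in("side","top"):
    f=grab_frame(n); cv2.imwrite(f"pics/{n}0.png",cv2.resize(f,(800,600)))
    c=get_calibration(n); print(n,c)
    M=np.array(c["world_to_cam"])
    for t in("choke","capacitor","heatsink","new_tub","stack","choke_tub","cap_tub","terminal_tub","pad","reel"):
        for b in boxes_of(n,t)[:5]:
            p=np.array(b["centre"]);w=M[:3,:3].T@(p-M[:3,3]);uv=np.array(c["intrinsics"])@p
            print(t,round(b["conf"],2),w,(uv[:2]/uv[2]).round())
E
```

```text
pics
{'clock': 0.0, 'qpos': array([ 1.1 ,  0.35,  1.63,  0.  ,  1.16, -0.  ]), 'qvel': array([-0., -0., -0., -0.,  0., -0.]), 'joint_efforts': array([  0.  , -60.52, -34.21,   0.  ,   0.01,  -0.  ]), 'eef_pos': array([282.15, 557.14, 230.56]), 'tcp_rot': array([-3.14, -0.  ,  2.67]), 'contact_force': array([-0.11,  0.65, -0.85]), 'wrist_torque': array([ 0.01,  0.01, -0.03]), 'opening': 0.9955716729751106}
side {'intrinsics': array([[413.58,   0.  , 275.04],
       [  0.  , 413.58, 205.21],
       [  0.  ,   0.  ,   1.  ]]), 'world_to_cam': array([[ -0.73,  -0.68,  -0.02, 379.7 ],
       [ -0.33,   0.38,  -0.86, 188.6 ],
       [  0.6 ,  -0.62,  -0.5 , 848.48],
       [  0.  ,   0.  ,   0.  ,   1.  ]])}
capacitor 0.56 [437.61 -65.57  31.96] [313. 202.]
heatsink 0.57 [498.47 408.95  22.91] [151. 282.]
new_tub 0.95 [ 447.88 -244.76   90.68] [348. 161.]
stack 0.89 [ 392.17 -174.61   39.56] [349. 191.]
choke_tub 0.69 [660.64 202.71  35.95] [184. 212.]
cap_tub 0.91 [233.42 281.19  36.59] [284. 303.]
cap_tub 0.72 [341.89 503.46  36.63] [152. 342.]
cap_tub 0.68 [663.05 202.24  38.19] [183. 2
[... 457 characters left out ...]
  ,   -0.01,   44.23],
       [  -0.99,    0.  ,   -0.12,  455.06],
       [   0.12,    0.01,   -0.99, 1269.08],
       [   0.  ,    0.  ,    0.  ,    1.  ]])}
capacitor 0.46 [446.71 -71.75  49.76] [321. 221.]
heatsink 0.57 [502.96 401.13  38.45] [140. 200.]
new_tub 0.65 [ 446.15 -229.32   56.06] [383. 220.]
stack 0.49 [ 411.53 -172.05   53.84] [361. 234.]
choke_tub 0.94 [685.42 210.95  38.99] [213. 132.]
cap_tub 0.89 [676.36  71.92  33.22] [266. 136.]
cap_tub 0.88 [341.82 512.71  33.72] [ 96. 262.]
cap_tub 0.73 [227.1  278.95  34.83] [185. 307.]
cap_tub 0.2 [ 484.71 -408.2    20.08] [448. 207.]
terminal_tub 0.83 [666.98 -65.1   35.38] [317. 139.]
reel 0.97 [453.    81.17  57.17] [262. 218.]
```

View pics/side0.png

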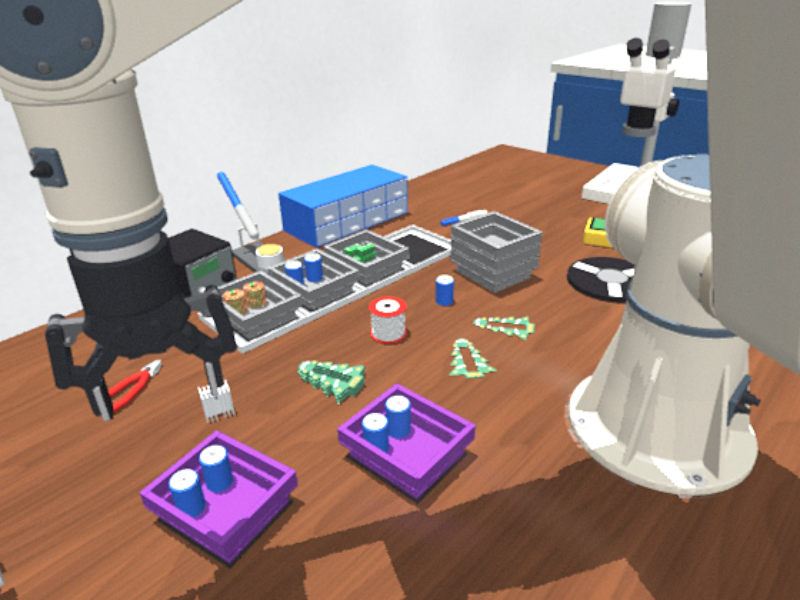

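View pics/top0.png

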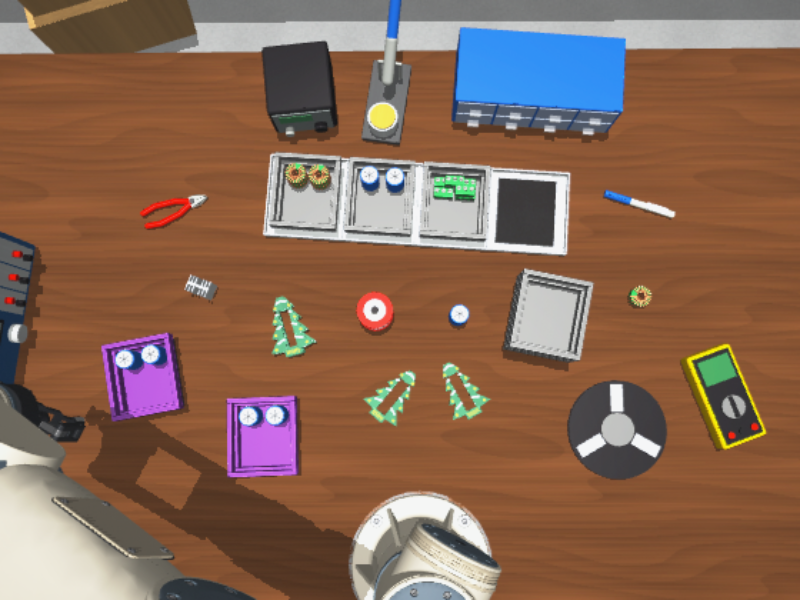

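The side view shows the capacitor at (445,290), reel at (388,320), heatsink at (215,400), nested stack at (495,250), and the tray with the pad at the far end.

Things that could be taken for what I want, in the 800x600 top view:
- **Choke:** loose one at (640,296). The chokes in the tub at (295-318,174) are not it.
- **Capacitor:** loose one at (459,315). Those in the cap tub (370-395,180) and in the purple tubs (125-275,355-415) are not it.
- **Cap tub:** the grey one at (380,198). The purple ones at (143,376) and (262,436) are look-alikes.
- **Heatsink:** at (201,287), with pliers at (173,212) nearby.
- **New tub:** at (548,318).
- **Pad:** at (526,212).

```bash
cat > h.py <<'E'
from rig import *
import cv2,numpy as np
from scipy.optimize import minimize
np.set_printoptions(suppress=True,precision=2)
def proj(n,P):
    c=get_calibration(n);M=np.array(c["world_to_cam"]);K=np.array(c["intrinsics"])
    q=(M[:3,:3]@np.atleast_2d(P).T).T+M[:3,3];u=(K@q.T).T;return u[:,:2]/u[:,2:]
def back(n,uv,z):
    c=get_calibration(n);M=np.array(c["world_to_cam"]);K=np.array(c["intrinsics"])
    uv=np.atleast_2d(uv);d=np.linalg.solve(K,np.c_[uv,np.ones(len(uv))].T)
    d=M[:3,:3].T@d;o=-M[:3,:3].T@M[:3,3];return (o[:,None]+d*(z-o[2])/d[2]).T
def pts(s,x,y,a):
    if s[0]=='c':
        t=np.linspace(0,2*np.pi,40);b=np.c_[s[1]*np.cos(t),s[1]*np.sin(t)];
    else: b=np.array([[1,1],[1,-1],[-1,-1],[-1,1]])*np.array(s[1])/2
    R=np.array([[np.cos(a),-np.sin(a)],[np.sin(a),np.cos(a)]]);b=b@R.T+[x,y]
    return np.vstack([np.c_[b,np.full(len(b),z)] for z in s[2]])
def fit(n,mask,s,x0):
    S=8
    m=cv2.resize(mask.astype(np.float32),None,fx=1,fy=1)
    def sil(p):
        h=cv2.convexHull(proj(n,pts(s,*p)).astype(np.float32))
        im=np.zeros((420*2,560*2),np.uint8);cv2.fillConvexPoly(im,np.round((h*2+.5)*16).astype(np.int32),255,shift=4,lineType=cv2.LINE_AA)
        return cv2.resize(im,(560,420),interpolation=cv2.INTER_AREA)/255.
    f=lambda p:np.abs(sil(p)-m).sum()/m.sum()
    x0=np.array(x0,float);best=None
    for a in ([0] if s[0]=='c' else np.linspace(-.6,.6,7)):
        i=np.array([x0+[0,0,a],x0+[12,0,a],x0+[0,12,a],x0+[0,0,a+.2]])
        r=minimize(f,x0,method='Nelder-Mead',options=dict(initial_simplex=i,xatol=.02,fatol=1e-5))
        if best is None or r.fun<best.fun:best=r
    return best.x,best.fun
E
cat > m.py <<'E'
from h import *
f=grab_frame("top");vis=f.copy()
hsv=cv2.cvtColor(f,cv2.COLOR_BGR2HSV)
J=[("choke",('c',20,(0,20)),(448,207),20),("capacitor",('c',17.5,(0,50)),(321,220),50),("heatsink",('b',(30,40),(0,45)),(140,200),45),
("new_tub",('b',(138,122),(84,106)),(384,221),106),("pad",('b',(126,110),(6,6)),(368,148),6),("reel",('c',33,(0,58)),(262,218),58),
("choke_tub",('b',(138,122),(31,53)),(213,136),53),("cap_tub",('b',(138,122),(31,53)),(266,138),53),("terminal_tub",('b',(138,122),(31,53)),(318,141),53)]
for t,s,uv,z in J:
    w=back("top",uv,z)[0];best=None
    for r in trace("top",t):
        m=r["mask"].astype(np.uint8);ys,xs=np.nonzero(m)
        if len(xs)and np.hypot(xs.mean()-uv[0],ys.mean()-uv[1])<25:best=m;break
    if best is None: print(t,"no mask, pixel:",w);continue
    cs,_=cv2.findContours(best,cv2.RETR_EXTERNAL,cv2.CHAIN_APPROX_NONE)
    cv2.drawContours(best,cs,-1,1,-1);cv2.drawContours(vis,cs,-1,(0,255,255),1)
    p,e=fit("top",best,s,[w[0],w[1],0]);print(t,p[:2],np.degrees(p[2]).round(1),"err",round(e,3),"area",best.sum(),"rough",w[:2])
    h=cv2.convexHull(proj("top",pts(s,*p)).astype(np.float32));cv2.polylines(vis,[np.round(h).astype(int)],True,(255,0,255),1)
    r=np.radians(0)
v=vis[95:265,120:470];cv2.imwrite("pics/fit.png",cv2.resize(v,(800,388),interpolation=cv2.INTER_NEAREST))
E
python3 m.py
```

```text
choke [ 484.97 -410.22] 6.1 err 0.21 area 194 rough [ 485.14 -408.73]
capacitor [448.44 -71.22] 3.0 err 0.465 area 128 rough [448.13 -71.37]
heatsink [502.92 405.15] -24.7 err 0.173 area 221 rough [502.45 399.21]
new_tub [ 442.51 -225.74] -11.9 err 0.028 area 2913 rough [ 438.9  -221.51]
pad [ 650.24 -201.65] -3.2 err 0.103 area 1728 rough [ 649.   -204.36]
reel [455.62  81.43] 1.1 err 0.145 area 515 rough [452.79  80.3 ]
choke_tub [679.34 209.84] -4.0 err 0.051 area 2452 rough [670.65 209.72]
cap_tub [669.7   72.08] -4.2 err 0.042 area 2446 rough [664.63  70.43]
terminal_tub [659.52 -66.01] -3.9 err 0.039 area 2468 rough [655.95 -65.75]
```

View pics/fit.png

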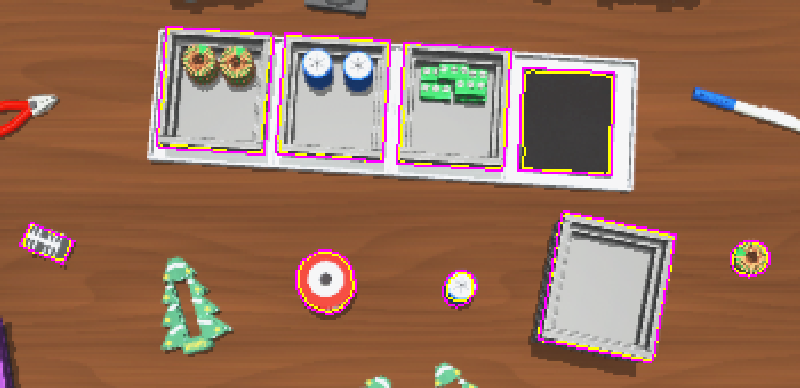

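The fits match the visible outlines. The tray tubs run in even 138 mm steps, which puts the pad at (650,-203.5) with a yaw of about -4°. I'll write a small planner that turns world targets into rows.

```bash
cat > plan.py <<'E'
import sys,json
from h import *
from scipy.spatial.transform import Rotation as Ro
# args: x,y,z,yawdeg,opening,nrows ...
s=sense();p=np.array(s["eef_pos"]);R=Ro.from_euler('xyz',s["tcp_rot"])
print("now",p,np.degrees(s["tcp_rot"]),"open",round(s["opening"]*85.4,1),"t",s["clock"],"F",s["contact_force"])
rows=[]
for a in sys.argv[1:]:
    x,y,z,yw,op,n=map(float,a.split(','));n=int(n);g=np.array([x,y,z])
    for k in range(n):
        rem=n-k;T=Ro.from_euler('xyz',[180,0,yw],degrees=True)
        d=R.inv().apply((g-p)/rem).round(1);t=np.degrees((R.inv()*T).as_rotvec()/rem).round(1)
        rows.append([op,list(d),list(t)]);p=p+R.apply(d);R=R*Ro.from_rotvec(t,degrees=True)
for i in range(0,len(rows),8):print(json.dumps(rows[i:i+8]))
E
python3 plan.py 379,-212.5,230,78,40,16 379,-212.5,130,78,40,4
```

```text
now [282.41 557.59 231.28] [180.    -0.   153.14] open 85.5 t 1.6 F [-0.82 -0.12  0.18]
[[40.0, [-27.1, -40.2, 0.1], [0.0, -0.0, 4.7]], [40.0, [-30.3, -37.9, 0.1], [0.0, -0.0, 4.7]], [40.0, [-33.3, -35.2, 0.1], [0.0, -0.0, 4.7]], [40.0, [-36.1, -32.4, 0.1], [0.0, -0.0, 4.7]], [40.0, [-38.7, -29.3, 0.1], [0.0, -0.0, 4.7]], [40.0, [-40.9, -26.1, 0.1], [0.0, -0.0, 4.7]], [40.0, [-42.9, -22.6, 0.1], [0.0, -0.0, 4.7]], [40.0, [-44.6, -19.0, 0.1], [0.0, -0.0, 4.7]]]
[[40.0, [-46.0, -15.3, 0.1], [0.0, -0.0, 4.7]], [40.0, [-47.1, -11.5, 0.1], [-0.0, -0.0, 4.7]], [40.0, [-47.9, -7.6, 0.0], [-0.0, -0.0, 4.7]], [40.0, [-48.4, -3.6, 0.1], [-0.0, -0.0, 4.7]], [40.0, [-48.5, 0.4, 0.0], [-0.0, -0.0, 4.7]], [40.0, [-48.4, 4.3, 0.1], [-0.0, -0.0, 4.7]], [40.0, [-47.8, 8.3, 0.0], [-0.0, -0.0, 4.7]], [40.0, [-47.0, 12.2, 0.1], [-0.0, -0.0, 4.6]]]
[[40.0, [0.0, 0.0, 25.0], [-0.0, -0.0, 0.0]], [40.0, [0.0, 0.0, 25.0], [-0.0, -0.0, 0.0]], [40.0, [0.0, 0.0, 25.0], [-0.0, -0.0, 0.0]], [40.0, [0.0, 0.0, 25.0], [-0.0, -0.0, 0.0]]]
```

Emit:
servo_tool([
  [40,[-27.1,-40.2,0],[0,0,4.7]],
  [40,[-30.3,-37.9,0],[0,0,4.7]],
  [40,[-33.3,-35.2,0],[0,0,4.7]],
  [40,[-36.1,-32.4,0],[0,0,4.7]],
  [40,[-38.7,-29.3,0],[0,0,4.7]],
  [40,[-40.9,-26.1,0],[0,0,4.7]],
  [40,[-42.9,-22.6,0],[0,0,4.7]],
  [40,[-44.6,-19,0],[0,0,4.7]],
])

```text
clock: 2.6
eef_pos: [330.7, 171.2, 231.6]
tcp_rot: [3.141, 0.0, 2.014]
contact_force: [1.1, -0.7, 0.1]
opening: 0.473
```

Emit:
servo_tool([
  [40,[-46,-15.3,0],[0,0,4.7]],
  [40,[-47.1,-11.5,0],[0,0,4.7]],
  [40,[-47.9,-7.6,0],[0,0,4.7]],
  [40,[-48.4,-3.6,0],[0,0,4.7]],
  [40,[-48.5,0.4,0],[0,0,4.7]],
  [40,[-48.4,4.3,0],[0,0,4.7]],
  [40,[-47.8,8.3,0],[0,0,4.7]],
  [40,[-47,12.2,0],[0,0,4.7]],
])

```text
clock: 3.6
eef_pos: [379.0, -214.4, 231.5]
tcp_rot: [3.141, 0.0, 1.357]
contact_force: [1.8, -0.2, -0.0]
opening: 0.468
```

Emit:
servo_tool([
  [40,[0,0,25],[0,0,0]],
  [40,[0,0,25],[0,0,0]],
  [40,[0,0,25],[0,0,0]],
  [40,[0,0,25],[0,0,0]],
  [40,[0,0,0],[0,0,0]],
])

```text
clock: 4.22
eef_pos: [377.9, -212.0, 130.1]
tcp_rot: [-3.138, -0.001, 1.36]
contact_force: [-0.6, -0.2, -1.3]
opening: 0.468
```

```bash
python3 plan.py 379,-212.5,88,78,40,4; python3 - <<'E'
from h import *
for n,c in(("side",(270,90,470,240)),("top",(330,170,450,260))):
    f=grab_frame(n);v=f[c[1]:c[3],c[0]:c[2]];cv2.imwrite(f"pics/{n}1.png",cv2.resize(v,(600,450),interpolation=cv2.INTER_CUBIC))
E
```

```text
now [ 377.91 -211.97  130.15] [-179.82   -0.06   77.93] open 39.9 t 4.225 F [-0.61 -0.24 -1.28]
[[40.0, [-0.1, 0.3, 10.5], [-0.0, -0.0, -0.0]], [40.0, [-0.1, 0.3, 10.5], [-0.1, -0.0, -0.0]], [40.0, [-0.1, 0.3, 10.6], [-0.0, -0.0, -0.0]], [40.0, [-0.0, 0.4, 10.5], [-0.1, -0.1, -0.1]]]
```

View pics/side1.png

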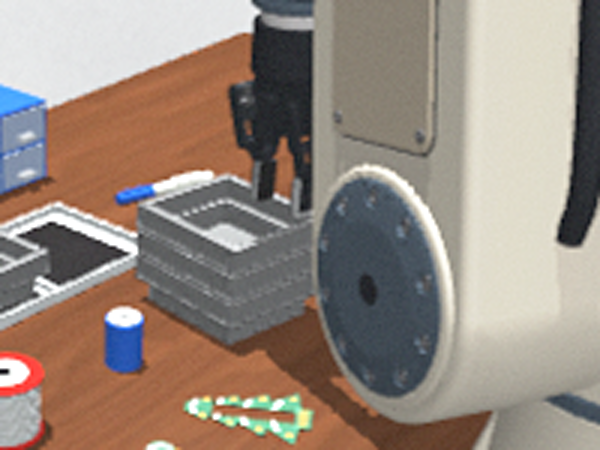

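The fingers at (262,180) and (300,195) straddle the tub's robot-side rim. I'll descend and pinch it.

Emit:
servo_tool([
  [40,[0,0.5,12],[0,0,0]],
  [40,[0,0.5,12],[0,0,0]],
  [40,[0,0,10],[0,0,0]],
  [40,[0,0,8],[0,0,0]],
  [40,[0,0,0],[0,0,0]],
])

```text
clock: 4.95
eef_pos: [379.5, -212.5, 88.6]
tcp_rot: [-3.14, -0.0, 1.36]
contact_force: [-0.3, 0.1, 0.3]
opening: 0.472
```

Emit:
servo_tool([
  [20,[0,0,0],[0,0,0]],
  [12,[0,0,0],[0,0,0]],
  [5,[0,0,0],[0,0,0]],
  [0,[0,0,0],[0,0,0]],
  [0,[0,0,0],[0,0,0]],
  [0,[0,0,0],[0,0,0]],
], force=50)

```text
clock: 5.7
eef_pos: [379.9, -212.8, 89.7]
tcp_rot: [3.141, 0.0, 1.36]
contact_force: [-2.5, 1.5, 5.4]
opening: 0.083
```

Emit:
servo_tool([
  [0,[0,0,-5],[0,0,0]],
  [0,[0,0,-8],[0,0,0]],
  [0,[0,0,-8],[0,0,0]],
  [0,[0,0,-8],[0,0,0]],
  [0,[0,0,-8],[0,0,0]],
  [0,[0,0,-12],[0,0,0]],
  [0,[0,0,-16],[0,0,0]],
  [0,[0,0,0],[0,0,0]],
])

```text
clock: 6.7
eef_pos: [380.8, -213.2, 155.6]
tcp_rot: [3.139, 0.001, 1.36]
contact_force: [0.1, -0.7, -1.1]
opening: 0.082
```

```bash
python3 plan.py 585.4,-199,155,86,0,8 585.4,-199,60,86,0,8; python3 - <<'E'
from h import *
c=(240,80,470,250);f=grab_frame("side");v=f[c[1]:c[3],c[0]:c[2]];cv2.imwrite("pics/side2.png",cv2.resize(v,None,fx=3,fy=3,interpolation=cv2.INTER_CUBIC))
E
```

```text
now [ 380.82 -213.22  155.58] [179.85   0.05  77.94] open 7.0 t 6.7 F [ 0.06 -0.67 -1.09]
[[0.0, [7.1, 24.6, 0.1], [0.0, 0.0, -1.0]], [0.0, [6.6, 24.8, 0.1], [0.0, 0.0, -1.0]], [0.0, [6.2, 24.9, 0.1], [0.0, 0.0, -1.0]], [0.0, [5.8, 25.0, 0.1], [0.0, 0.0, -1.0]], [0.0, [5.4, 25.1, 0.2], [0.0, 0.0, -1.0]], [0.0, [4.9, 25.1, 0.1], [0.0, 0.0, -1.0]], [0.0, [4.5, 25.2, 0.2], [0.1, 0.0, -1.0]], [0.0, [4.0, 25.3, 0.1], [0.0, 0.1, -1.1]]]
[[0.0, [-0.0, -0.0, 11.9], [0.0, -0.0, 0.0]], [0.0, [-0.0, -0.0, 11.9], [0.0, -0.0, 0.0]], [0.0, [-0.0, -0.0, 11.9], [0.0, -0.0, 0.0]], [0.0, [-0.0, -0.0, 11.9], [0.0, -0.0, 0.0]], [0.0, [-0.0, -0.0, 11.8], [0.0, -0.0, 0.0]], [0.0, [-0.0, -0.0, 11.9], [0.0, -0.0, 0.0]], [0.0, [-0.0, -0.0, 11.8], [0.0, -0.0, 0.0]], [0.0, [-0.1, -0.0, 11.9], [0.0, -0.0, 0.0]]]
```

View pics/side2.png

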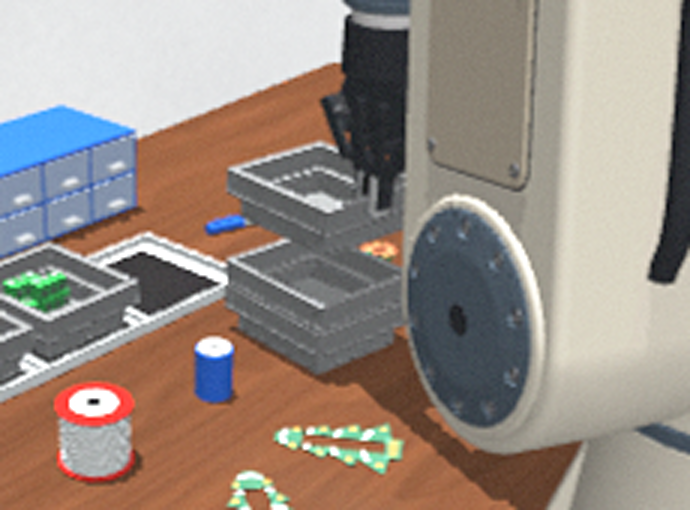

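The tub is off, hanging almost level at (315,195), and the lower two tubs stayed put at (315,300). I'll carry it above the pad and check its pose in hand.

Emit:
servo_tool([
  [0,[7.1,24.6,0],[0,0,-1]],
  [0,[6.6,24.8,0],[0,0,-1]],
  [0,[6.2,24.9,0],[0,0,-1]],
  [0,[5.8,25,0],[0,0,-1]],
  [0,[5.4,25.1,0],[0,0,-1]],
  [0,[4.9,25.1,0],[0,0,-1]],
  [0,[4.5,25.2,0],[0,0,-1]],
  [0,[4,25.3,0],[0,0,-1]],
])

```text
clock: 7.75
eef_pos: [584.9, -198.2, 153.2]
tcp_rot: [-3.14, -0.0, 1.501]
contact_force: [-0.1, -0.5, 0.1]
opening: 0.086
```

Emit:
servo_tool([
  [0,[0,0,12],[0,0,0]],
  [0,[0,0,14],[0,0,0]],
  [0,[0,0,14],[0,0,0]],
  [0,[0,0,14],[0,0,0]],
  [0,[0,0,12],[0,0,0]],
  [0,[0,0,0],[0,0,0]],
])

```text
clock: 8.5
eef_pos: [583.7, -198.3, 87.1]
tcp_rot: [-3.14, -0.001, 1.5]
contact_force: [0.0, 0.4, -1.5]
opening: 0.085
```

```bash
python3 plan.py 585.4,-199,40,86,0,8; python3 - <<'E'
from h import *
f=grab_frame("top");s=sense();p=s["eef_pos"];dz=p[2]-89.7
for th in(86,):
  a=s["tcp_rot"][2]-np.pi/2
  # predicted tub rim from grip
  cx,cy=p[0]+64.75*np.cos(a),p[1]+64.75*np.sin(a);print(cx,cy,np.degrees(a))
  h=cv2.convexHull(proj("top",pts(('b',(138,122),(106+dz,)),cx,cy,a)).astype(np.float32))
  cv2.polylines(f,[np.round(h*16).astype(int)],True,(255,0,255),1,shift=4)
h=cv2.convexHull(proj("top",pts(('b',(126,110),(6,)),650,-203.5,np.radians(-4.1))).astype(np.float32))
cv2.polylines(f,[np.round(h*16).astype(int)],True,(0,255,255),1,shift=4)
cv2.imwrite("pics/top2.png",cv2.resize(f[90:250,280:430],None,fx=4,fy=3.6,interpolation=cv2.INTER_CUBIC))
E
```

```text
now [ 583.73 -198.3    87.1 ] [-179.89   -0.03   85.93] open 7.3 t 8.5 F [ 0.03  0.4  -1.47]
[[0.0, [-0.1, 0.2, 5.9], [-0.0, -0.0, -0.0]], [0.0, [-0.1, 0.2, 5.9], [-0.0, -0.0, -0.0]], [0.0, [-0.1, 0.2, 5.9], [-0.0, -0.0, -0.0]], [0.0, [-0.1, 0.2, 5.9], [-0.0, -0.0, -0.0]], [0.0, [-0.1, 0.3, 5.9], [-0.0, -0.0, -0.0]], [0.0, [-0.0, 0.2, 5.9], [-0.0, -0.0, -0.0]], [0.0, [-0.1, 0.3, 5.8], [-0.1, -0.0, -0.0]], [0.0, [-0.0, 0.2, 5.9], [-0.0, -0.0, -0.1]]]
648.863748342481 -203.0897388557041 -4.063982623815112
```

View pics/top2.png

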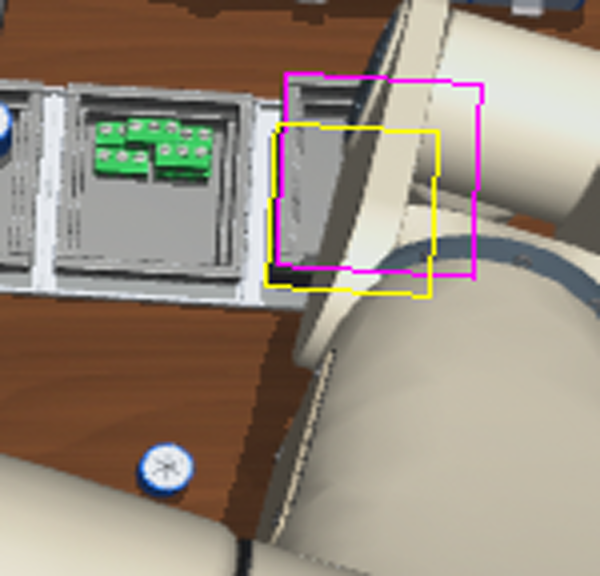

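The predicted rim (magenta) lies on the visible rim corner at (287,75), so the tub is held as expected. I'll lower it onto the pad.

Emit:
servo_tool([
  [0,[0,0.3,10],[0,0,0]],
  [0,[0,0.3,10],[0,0,0]],
  [0,[0,0.3,10],[0,0,0]],
  [0,[0,0.3,8],[0,0,0]],
  [0,[0,0,5],[0,0,0]],
  [0,[0,0,3],[0,0,0]],
  [0,[0,0,1.5],[0,0,0]],
  [0,[0,0,0],[0,0,0]],
])

```text
clock: 9.55
eef_pos: [585.8, -198.6, 40.9]
tcp_rot: [3.141, 0.0, 1.5]
contact_force: [-0.1, 0.2, -0.5]
opening: 0.085
```

Emit:
servo_tool([
  [0,[0,0,1],[0,0,0]],
  [0,[0,0,1],[0,0,0]],
  [0,[0,0,0],[0,0,0]],
])

```text
clock: 9.93
eef_pos: [585.9, -198.7, 39.7]
tcp_rot: [3.141, 0.0, 1.5]
contact_force: [-3.2, 0.5, 6.9]
opening: 0.09
```

Emit:
servo_tool([
  [15,[0,0,0],[0,0,0]],
  [25,[0,0,0],[0,0,0]],
  [32,[0,0,0],[0,0,0]],
  [32,[0,0,0],[0,0,0]],
  [32,[0,0,-15],[0,0,0]],
  [32,[0,0,-40],[0,0,0]],
  [32,[0,0,-60],[0,0,0]],
  [32,[0,0,-60],[0,0,0]],
])

```text
clock: 10.92
eef_pos: [585.5, -198.5, 216.5]
tcp_rot: [3.141, 0.0, 1.5]
contact_force: [0.6, -0.5, 0.3]
opening: 0.372
```

```bash
python3 plan.py 503,405,215,65,65,14 503,405,70,65,65,6
```

```text
now [ 585.49 -198.52  216.49] [179.98   0.01  85.94] open 31.7 t 10.925 F [ 0.57 -0.46  0.26]
[[65.0, [42.6, -8.9, 0.1], [0.0, 0.0, 1.5]], [65.0, [42.3, -10.0, 0.1], [0.0, 0.0, 1.5]], [65.0, [42.1, -11.2, 0.1], [0.0, 0.0, 1.5]], [65.0, [41.7, -12.2, 0.1], [0.0, 0.0, 1.5]], [65.0, [41.4, -13.3, 0.1], [0.0, 0.0, 1.5]], [65.0, [41.1, -14.4, 0.1], [0.0, 0.0, 1.5]], [65.0, [40.7, -15.5, 0.1], [0.0, 0.0, 1.5]], [65.0, [40.2, -16.6, 0.1], [0.0, 0.0, 1.5]]]
[[65.0, [39.8, -17.6, 0.1], [0.0, 0.0, 1.5]], [65.0, [39.3, -18.6, 0.1], [0.0, 0.0, 1.5]], [65.0, [38.8, -19.7, 0.1], [0.0, -0.0, 1.5]], [65.0, [38.3, -20.7, 0.1], [0.0, -0.0, 1.5]], [65.0, [37.8, -21.6, 0.1], [0.0, -0.0, 1.5]], [65.0, [37.1, -22.6, 0.1], [0.0, -0.0, 1.4]], [65.0, [0.0, -0.0, 24.2], [0.0, -0.0, 0.0]], [65.0, [0.0, -0.0, 24.2], [0.0, -0.0, 0.0]]]
[[65.0, [0.0, -0.0, 24.1], [0.0, -0.0, 0.0]], [65.0, [0.0, -0.0, 24.2], [0.0, -0.0, 0.0]], [65.0, [0.0, -0.0, 24.1], [0.0, -0.0, 0.0]], [65.0, [0.0, -0.1, 24.2], [0.0, -0.0, 0.0]]]
```

Now to the heatsink.

Emit:
servo_tool([
  [65,[42.6,-8.9,0],[0,0,1.5]],
  [65,[42.3,-10,0],[0,0,1.5]],
  [65,[42.1,-11.2,0],[0,0,1.5]],
  [65,[41.7,-12.2,0],[0,0,1.5]],
  [65,[41.4,-13.3,0],[0,0,1.5]],
  [65,[41.1,-14.4,0],[0,0,1.5]],
  [65,[40.7,-15.5,0],[0,0,1.5]],
  [65,[40.2,-16.6,0],[0,0,1.5]],
])

```text
clock: 11.92
eef_pos: [538.4, 147.7, 215.0]
tcp_rot: [3.14, -0.001, 1.29]
contact_force: [1.6, -1.3, 0.2]
opening: 0.764
```

Emit:
servo_tool([
  [65,[39.8,-17.6,0],[0,0,1.5]],
  [65,[39.3,-18.6,0],[0,0,1.5]],
  [65,[38.8,-19.7,0],[0,0,1.5]],
  [65,[38.3,-20.7,0],[0,0,1.5]],
  [65,[37.8,-21.6,0],[0,0,1.5]],
  [65,[37.1,-22.6,0],[0,0,1.4]],
  [65,[0,0,30],[0,0,0]],
  [65,[0,0,45],[0,0,0]],
])

```text
clock: 12.92
eef_pos: [504.1, 406.6, 140.5]
tcp_rot: [3.14, -0.004, 1.136]
contact_force: [-0.3, -0.9, -0.6]
opening: 0.762
```

Emit:
servo_tool([
  [65,[0,0,35],[0,0,0]],
  [65,[0,0,20],[0,0,0]],
  [65,[0,0,0],[0,0,0]],
])

```text
clock: 13.3
eef_pos: [502.8, 404.5, 83.2]
tcp_rot: [-3.141, 0.002, 1.135]
contact_force: [-0.8, 0.3, 0.8]
opening: 0.763
```

```bash
python3 plan.py 503,405,14,65,65,6; python3 - <<'E'
from h import *
c=(80,200,220,320);f=grab_frame("side");v=f[c[1]:c[3],c[0]:c[2]];a=cv2.resize(v,(560,480),interpolation=cv2.INTER_CUBIC)
f=grab_frame("top");M=trace("top","new_tub")
for r in M[:2]:
    ys,xs=np.nonzero(r["mask"]);print("tub?",r["conf"],xs.mean(),ys.mean())
    p,e=fit("top",r["mask"],('b',(138,122),(34,56)),[650,-203,0]);print(p[:2],np.degrees(p[2]),e)
for r in trace("top","stack")[:2]:
    p,e=fit("top",r["mask"],('b',(138,122),(0,78)),[442,-226,-.2]);print("stack",p[:2],np.degrees(p[2]),e)
b=cv2.resize(f[90:250,280:430],(240,256));cv2.imwrite("pics/hs.png",np.hstack([a,np.vstack([b,np.zeros((224,240,3),np.uint8)])]))
E
```

```text
now [502.79 404.51  83.24] [-179.95    0.09   65.04] open 65.2 t 13.3 F [-0.82  0.26  0.76]
[[65.0, [0.1, 0.0, 11.5], [-0.0, 0.0, 0.0]], [65.0, [0.1, 0.0, 11.5], [-0.0, 0.0, 0.0]], [65.0, [0.1, 0.0, 11.6], [-0.0, 0.0, 0.0]], [65.0, [0.1, 0.0, 11.5], [-0.0, 0.0, 0.0]], [65.0, [0.1, 0.0, 11.6], [-0.0, 0.0, 0.0]], [65.0, [0.1, 0.0, 11.5], [-0.0, 0.1, 0.0]]]
tub? 0.95 370.3557804593227 143.33826391592058
[ 651.91 -203.01] -4.497633082822631 0.03526969370854609
tub? 0.51 145.2521739130435 201.37391304347827
[1263.02 -387.47] 33.51292233796768 1.0
stack [ 443.83 -226.87] -11.639682117892564 0.06118652589240825
```

View pics/hs.png

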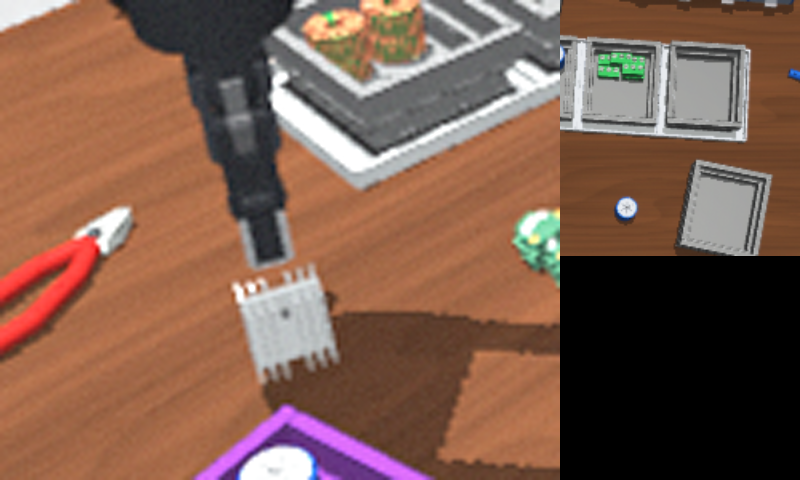

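The heatsink stands at (287,325) with the jaws straddling its 30 mm thickness. The inset shows the new tub seated on the pad, fitted at (652,-203), -4.5°, with the lower stack unmoved.

Emit:
servo_tool([
  [65,[0,0,14],[0,0,0]],
  [65,[0,0,20],[0,0,0]],
  [65,[0,0,20],[0,0,0]],
  [65,[0,0,14],[0,0,0]],
  [65,[0,0,0],[0,0,0]],
])

```text
clock: 14.12
eef_pos: [502.3, 404.1, 13.9]
tcp_rot: [-3.14, 0.003, 1.135]
contact_force: [0.3, -0.6, -0.0]
opening: 0.762
```

Emit:
servo_tool([
  [45,[0,0,0],[0,0,0]],
  [32,[0,0,0],[0,0,0]],
  [25,[0,0,0],[0,0,0]],
  [20,[0,0,0],[0,0,0]],
  [20,[0,0,0],[0,0,0]],
  [20,[0,0,0],[0,0,0]],
], force=35)

```text
clock: 14.88
eef_pos: [503.8, 405.4, 16.7]
tcp_rot: [3.141, -0.001, 1.135]
contact_force: [-0.6, -0.5, 6.6]
opening: 0.347
```

```bash
python3 plan.py 503,405,200,65,20,5 651,-203,200,86,20,16
```

```text
now [503.8  405.36  16.67] [179.96  -0.08  65.04] open 29.7 t 14.875 F [-0.55 -0.46  6.61]
[[20.0, [-0.1, -0.1, -36.7], [0.0, -0.0, 0.0]], [20.0, [-0.1, -0.1, -36.7], [0.0, -0.0, 0.0]], [20.0, [-0.1, -0.1, -36.6], [0.0, -0.0, 0.0]], [20.0, [-0.1, -0.1, -36.7], [0.0, -0.0, 0.0]], [20.0, [-0.0, -0.0, -36.6], [0.0, -0.1, 0.0]], [20.0, [-30.5, 24.4, 0.0], [0.0, 0.0, -1.3]], [20.0, [-31.1, 23.7, 0.0], [0.0, 0.0, -1.3]], [20.0, [-31.6, 23.0, 0.0], [0.0, 0.0, -1.3]]]
[[20.0, [-32.1, 22.3, 0.0], [0.0, 0.0, -1.3]], [20.0, [-32.6, 21.6, 0.0], [0.0, 0.0, -1.3]], [20.0, [-33.1, 20.8, 0.0], [0.0, 0.0, -1.3]], [20.0, [-33.6, 20.0, 0.0], [0.0, 0.0, -1.3]], [20.0, [-34.0, 19.3, 0.0], [0.0, 0.0, -1.3]], [20.0, [-34.5, 18.5, 0.0], [0.0, 0.0, -1.3]], [20.0, [-34.9, 17.7, 0.1], [0.0, 0.0, -1.3]], [20.0, [-35.3, 16.9, 0.0], [0.0, 0.0, -1.3]]]
[[20.0, [-35.6, 16.1, 0.1], [0.0, 0.0, -1.3]], [20.0, [-36.0, 15.3, 0.0], [0.0, 0.0, -1.3]], [20.0, [-36.3, 14.5, 0.1], [0.0, 0.0, -1.4]], [20.0, [-36.7, 13.6, 0.0], [0.0, 0.0, -1.3]], [20.0, [-37.0, 12.8, 0.1], [0.0, 0.0, -1.4]]]
```

Emit:
servo_tool([
  [20,[0,0,-25],[0,0,0]],
  [20,[0,0,-40],[0,0,0]],
  [20,[0,0,-45],[0,0,0]],
  [20,[0,0,-45],[0,0,0]],
  [20,[0,0,-28],[0,0,0]],
  [20,[-30.5,24.4,0],[0,0,-1.3]],
  [20,[-31.1,23.7,0],[0,0,-1.3]],
  [20,[-31.6,23,0],[0,0,-1.3]],
])

```text
clock: 15.88
eef_pos: [530.9, 289.8, 198.8]
tcp_rot: [3.142, 0.0, 1.204]
contact_force: [1.7, 0.1, -0.6]
opening: 0.346
```

Emit:
servo_tool([
  [20,[-32.1,22.3,0],[0,0,-1.3]],
  [20,[-32.6,21.6,0],[0,0,-1.3]],
  [20,[-33.1,20.8,0],[0,0,-1.3]],
  [20,[-33.6,20,0],[0,0,-1.3]],
  [20,[-34,19.3,0],[0,0,-1.3]],
  [20,[-34.5,18.5,0],[0,0,-1.3]],
  [20,[-34.9,17.7,0],[0,0,-1.3]],
  [20,[-35.3,16.9,0],[0,0,-1.3]],
])

```text
clock: 16.88
eef_pos: [604.9, -14.3, 198.7]
tcp_rot: [-3.141, 0.0, 1.385]
contact_force: [0.5, 0.7, -0.4]
opening: 0.346
```

Emit:
servo_tool([
  [20,[-35.6,16.1,0],[0,0,-1.3]],
  [20,[-36,15.3,0],[0,0,-1.3]],
  [20,[-36.3,14.5,0],[0,0,-1.3]],
  [20,[-36.7,13.6,0],[0,0,-1.3]],
  [20,[-37,12.8,0],[0,0,-1.4]],
  [20,[0,0,0],[0,0,0]],
  [20,[0,0,0],[0,0,0]],
])

```text
clock: 17.75
eef_pos: [650.6, -202.7, 198.4]
tcp_rot: [-3.141, -0.001, 1.499]
contact_force: [-0.1, 0.5, -1.0]
opening: 0.347
```

```bash
python3 plan.py 651,-203,30,86,20,8; python3 - <<'E'
from h import *
c=(210,40,390,200);f=grab_frame("side");v=f[c[1]:c[3],c[0]:c[2]];cv2.imwrite("pics/hs2.png",cv2.resize(v,(630,560),interpolation=cv2.INTER_CUBIC))
E
```

```text
now [ 650.6  -202.66  198.43] [-179.95   -0.03   85.9 ] open 29.6 t 17.75 F [-0.09  0.46 -0.97]
[[20.0, [-0.1, 0.1, 21.1], [-0.0, -0.0, -0.0]], [20.0, [-0.0, 0.1, 21.0], [-0.0, -0.0, -0.0]], [20.0, [-0.1, 0.1, 21.1], [-0.0, -0.0, -0.0]], [20.0, [-0.0, 0.1, 21.0], [-0.0, -0.0, -0.0]], [20.0, [-0.1, 0.0, 21.1], [-0.0, -0.0, -0.0]], [20.0, [-0.0, 0.1, 21.0], [-0.0, -0.0, -0.0]], [20.0, [-0.1, 0.0, 21.1], [-0.0, -0.0, -0.1]], [20.0, [-0.0, 0.1, 21.0], [-0.0, -0.0, -0.0]]]
```

View pics/hs2.png

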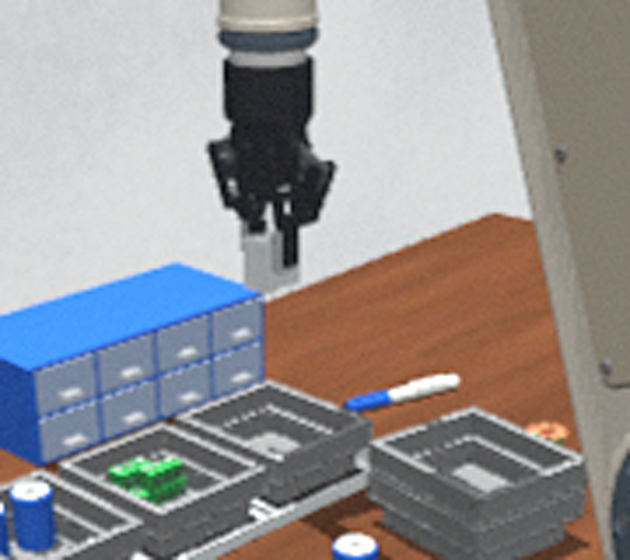

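The heatsink hangs upright at (270,260), and the new tub sits square in its bay at (275,425). I'll lower it in.

Emit:
servo_tool([
  [20,[0,0,25],[0,0,0]],
  [20,[0,0,35],[0,0,0]],
  [20,[0,0,35],[0,0,0]],
  [20,[0,0,30],[0,0,0]],
  [20,[0,0,22],[0,0,0]],
  [20,[0,0,13],[0,0,0]],
  [20,[0,0,7],[0,0,0]],
  [20,[0,0,0],[0,0,0]],
])

```text
clock: 18.8
eef_pos: [651.3, -203.1, 32.0]
tcp_rot: [3.141, 0.0, 1.5]
contact_force: [-0.8, -1.0, -0.0]
opening: 0.352
```

Emit:
servo_tool([
  [20,[0,0,2],[0,0,0]],
  [20,[0,0,2],[0,0,0]],
  [20,[0,0,1],[0,0,0]],
  [20,[0,0,0],[0,0,0]],
])

```text
clock: 19.3
eef_pos: [651.1, -203.1, 26.8]
tcp_rot: [3.142, -0.0, 1.5]
contact_force: [1.6, 0.1, -0.3]
opening: 0.355
```

Emit:
servo_tool([
  [20,[0,0,0.7],[0,0,0]],
  [20,[0,0,0],[0,0,0]],
  [33,[0,0,0],[0,0,0]],
  [40,[0,0,0],[0,0,0]],
  [52,[0,0,0],[0,0,0]],
  [52,[0,0,0],[0,0,0]],
  [52,[0,0,-15],[0,0,0]],
  [52,[0,0,-35],[0,0,0]],
])

```text
clock: 20.3
eef_pos: [650.0, -202.8, 75.9]
tcp_rot: [-3.139, -0.001, 1.5]
contact_force: [0.3, -0.7, 0.6]
opening: 0.607
```

Emit:
servo_tool([
  [60,[0,0,-50],[0,0,0]],
  [60,[0,0,-60],[0,0,0]],
  [60,[0,0,-12],[0,0,0]],
  [60,[0,0,0],[0,0,0]],
])

```text
clock: 20.8
eef_pos: [651.6, -203.2, 199.7]
tcp_rot: [3.139, 0.001, 1.5]
contact_force: [-0.1, 0.1, -0.4]
opening: 0.701
```

```bash
python3 plan.py 448.4,-71.2,200,-4,65,9 448.4,-71.2,80,-4,65,5
```

```text
now [ 651.56 -203.25  199.72] [179.86   0.03  85.94] open 59.8 t 20.8 F [-0.07  0.09 -0.41]
[[65.0, [13.0, -23.6, -0.1], [0.0, -0.0, 10.0]], [65.0, [8.8, -25.5, -0.1], [0.0, -0.0, 10.0]], [65.0, [4.2, -26.6, -0.1], [0.0, -0.0, 10.0]], [65.0, [-0.5, -26.9, -0.1], [0.0, -0.0, 10.0]], [65.0, [-5.2, -26.4, -0.1], [0.0, -0.0, 10.0]], [65.0, [-9.6, -25.1, -0.1], [0.0, -0.0, 10.0]], [65.0, [-13.9, -23.1, -0.1], [0.0, -0.0, 10.0]], [65.0, [-17.7, -20.3, -0.1], [0.0, -0.1, 10.0]]]
[[65.0, [-20.9, -16.9, -0.0], [0.1, -0.0, 9.9]], [65.0, [-0.0, 0.0, 24.0], [-0.0, -0.0, 0.0]], [65.0, [-0.0, 0.0, 24.0], [-0.0, -0.0, 0.0]], [65.0, [-0.0, 0.0, 24.0], [-0.0, -0.0, 0.0]], [65.0, [-0.0, 0.0, 24.0], [-0.0, -0.0, 0.0]], [65.0, [-0.1, 0.1, 24.0], [-0.0, -0.0, 0.0]]]
```

Emit:
servo_tool([
  [65,[13,-23.6,0],[0,0,10]],
  [65,[8.8,-25.5,0],[0,0,10]],
  [65,[4.2,-26.6,0],[0,0,10]],
  [65,[-0.5,-26.9,0],[0,0,10]],
  [65,[-5.2,-26.4,0],[0,0,10]],
  [65,[-9.6,-25.1,0],[0,0,10]],
  [65,[-13.9,-23.1,0],[0,0,10]],
  [65,[-17.7,-20.3,0],[0,0,10]],
])

```text
clock: 21.8
eef_pos: [468.3, -85.1, 196.3]
tcp_rot: [-3.141, 0.003, 0.098]
contact_force: [0.4, 0.4, 0.3]
opening: 0.761
```

Emit:
servo_tool([
  [65,[-20.9,-16.9,0],[0,0,9.9]],
  [65,[0,0,24],[0,0,0]],
  [65,[0,0,35],[0,0,0]],
  [65,[0,0,35],[0,0,0]],
  [65,[0,0,22],[0,0,0]],
  [65,[0,0,0],[0,0,0]],
])

```text
clock: 22.55
eef_pos: [445.2, -70.7, 79.6]
tcp_rot: [-3.141, 0.006, -0.069]
contact_force: [0.3, 0.9, -0.4]
opening: 0.763
```

```bash
python3 plan.py 448.4,-71.2,18,-4,65,6; python3 - <<'E'
from h import *
c=(250,110,380,250);f=grab_frame("side");v=f[c[1]:c[3],c[0]:c[2]];a=cv2.resize(v,(520,560),interpolation=cv2.INTER_CUBIC)
f=grab_frame("top");b=cv2.resize(f[90:200,330:420],(270,330),interpolation=cv2.INTER_CUBIC);cv2.imwrite("pics/cap.png",np.hstack([a,np.vstack([b,np.zeros((230,270,3),np.uint8)])]))
E
```

```text
now [445.22 -70.66  79.63] [-179.97    0.36   -3.96] open 65.2 t 22.55 F [ 0.27  0.92 -0.38]
[[65.0, [0.6, 0.1, 10.3], [-0.0, 0.1, 0.0]], [65.0, [0.6, 0.1, 10.3], [-0.0, 0.1, 0.0]], [65.0, [0.6, 0.0, 10.3], [-0.0, 0.0, 0.0]], [65.0, [0.5, 0.1, 10.2], [-0.0, 0.1, 0.0]], [65.0, [0.5, 0.0, 10.3], [-0.0, 0.0, 0.0]], [65.0, [0.6, 0.1, 10.2], [-0.0, 0.1, 0.0]]]
```

View pics/cap.png

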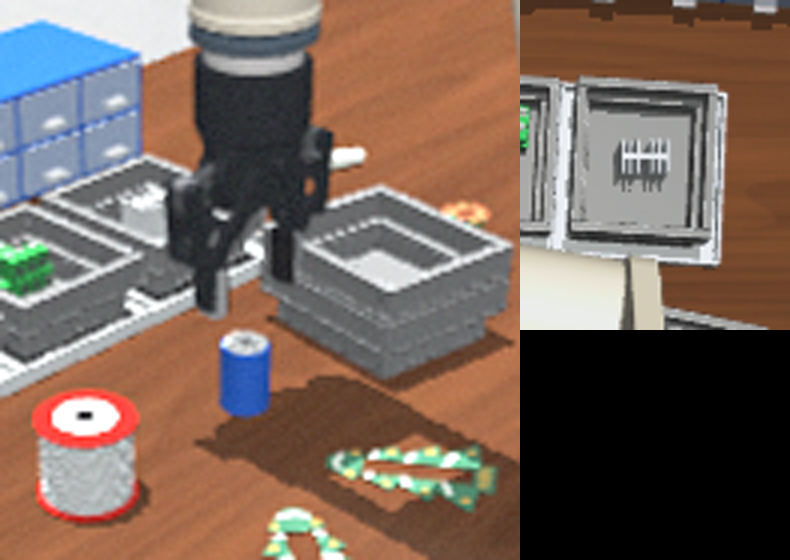

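The heatsink stands upright in the tub (inset, 640,155). The capacitor at (245,370) lies under the middle of the jaws, with the finger tips at (212,310) and (283,275).

Emit:
servo_tool([
  [65,[0.8,0.1,12],[0,0.1,0]],
  [65,[0.8,0.1,16],[0,0.1,0]],
  [65,[0.8,0.1,16],[0,0.1,0]],
  [65,[0.8,0.1,12],[0,0,0]],
  [65,[0,0,6],[0,0,0]],
  [65,[0,0,0],[0,0,0]],
])

```text
clock: 23.4
eef_pos: [451.1, -71.7, 19.9]
tcp_rot: [-3.142, -0.005, -0.069]
contact_force: [-0.3, -0.2, 0.3]
opening: 0.763
```

Emit:
servo_tool([
  [50,[0,0,0],[0,0,0]],
  [40,[0,0,0],[0,0,0]],
  [32,[0,0,0],[0,0,0]],
  [25,[0,0,0],[0,0,0]],
  [25,[0,0,0],[0,0,0]],
  [25,[0,0,0],[0,0,0]],
], force=35)

```text
clock: 24.15
eef_pos: [451.6, -71.8, 20.6]
tcp_rot: [3.141, -0.006, -0.069]
contact_force: [-1.0, -0.2, 5.1]
opening: 0.399
```

```bash
python3 plan.py 448.4,-71.2,160,-4,25,5 648,73.5,160,-4,25,7 648,73.5,40,-4,25,6
```

```text
now [451.6  -71.77  20.62] [179.99  -0.35  -3.96] open 34.1 t 24.15 F [-0.97 -0.17  5.08]
[[25.0, [-0.5, -0.1, -27.9], [0.0, -0.1, 0.0]], [25.0, [-0.5, -0.1, -27.9], [0.0, -0.1, 0.0]], [25.0, [-0.6, -0.0, -27.9], [0.0, -0.0, 0.0]], [25.0, [-0.6, -0.1, -27.8], [0.0, -0.1, 0.0]], [25.0, [-0.6, -0.0, -27.9], [0.0, -0.0, 0.0]], [25.0, [27.0, -22.6, 0.0], [0.0, -0.0, 0.0]], [25.0, [27.0, -22.6, 0.0], [0.0, -0.0, 0.0]], [25.0, [27.0, -22.6, 0.0], [0.0, -0.0, 0.0]]]
[[25.0, [27.0, -22.6, 0.0], [0.0, -0.0, 0.0]], [25.0, [27.1, -22.6, 0.0], [0.0, -0.0, 0.0]], [25.0, [27.0, -22.6, 0.1], [0.0, -0.0, 0.0]], [25.0, [27.1, -22.6, 0.0], [0.0, -0.0, 0.0]], [25.0, [-0.0, 0.0, 20.0], [0.0, -0.0, 0.0]], [25.0, [-0.0, 0.0, 20.0], [0.0, -0.0, 0.0]], [25.0, [-0.0, 0.0, 20.0], [0.0, -0.0, 0.0]], [25.0, [-0.0, 0.0, 20.0], [0.0, -0.0, 0.0]]]
[[25.0, [-0.1, 0.0, 20.0], [0.0, -0.0, 0.0]], [25.0, [-0.0, 0.0, 20.0], [0.0, -0.0, 0.0]]]
```

Emit:
servo_tool([
  [25,[0,0,-20],[0,0,0]],
  [25,[0,0,-35],[0,0,0]],
  [25,[0,0,-40],[0,0,0]],
  [25,[0,0,-30],[0,-0.2,0]],
  [25,[-2,0,-14],[0,-0.2,0]],
  [25,[27,-22.6,0],[0,0,0]],
  [25,[27,-22.6,0],[0,0,0]],
  [25,[27,-22.6,0],[0,0,0]],
])

```text
clock: 25.15
eef_pos: [534.3, -8.8, 158.2]
tcp_rot: [3.142, 0.003, -0.069]
contact_force: [-0.4, -0.5, 0.7]
opening: 0.399
```

Emit:
servo_tool([
  [25,[27,-22.6,0],[0,0,0]],
  [25,[27,-22.6,0],[0,0,0]],
  [25,[27,-22.6,0],[0,0,0]],
  [25,[27,-22.6,0],[0,0,0]],
  [25,[0,0,15],[0,0,0]],
  [25,[0,0,20],[0,0,0]],
  [25,[0,0,15],[0,0,0]],
  [25,[0,0,0],[0,0,0]],
])

```text
clock: 26.15
eef_pos: [646.2, 72.5, 106.7]
tcp_rot: [3.141, 0.005, -0.07]
contact_force: [0.4, -0.6, -0.2]
opening: 0.394
```

```bash
python3 plan.py 648,73.5,33,-4,25,8; python3 - <<'E'
from h import *
c=(170,60,330,240);f=grab_frame("side");v=f[c[1]:c[3],c[0]:c[2]];cv2.imwrite("pics/cap2.png",cv2.resize(v,(520,585),interpolation=cv2.INTER_CUBIC))
E
```

```text
now [646.15  72.54 106.74] [179.96   0.31  -4.  ] open 33.6 t 26.15 F [ 0.4  -0.6  -0.23]
[[25.0, [0.3, -0.1, 9.2], [0.0, 0.0, 0.0]], [25.0, [0.3, -0.1, 9.2], [0.0, 0.0, 0.0]], [25.0, [0.3, -0.2, 9.2], [0.0, 0.1, 0.0]], [25.0, [0.2, -0.1, 9.2], [0.0, 0.0, 0.0]], [25.0, [0.2, -0.2, 9.2], [0.0, 0.1, 0.0]], [25.0, [0.2, -0.1, 9.2], [0.0, 0.0, 0.0]], [25.0, [0.3, -0.2, 9.3], [0.0, 0.1, 0.0]], [25.0, [0.2, -0.1, 9.2], [0.0, 0.0, 0.0]]]
```

View pics/cap2.png

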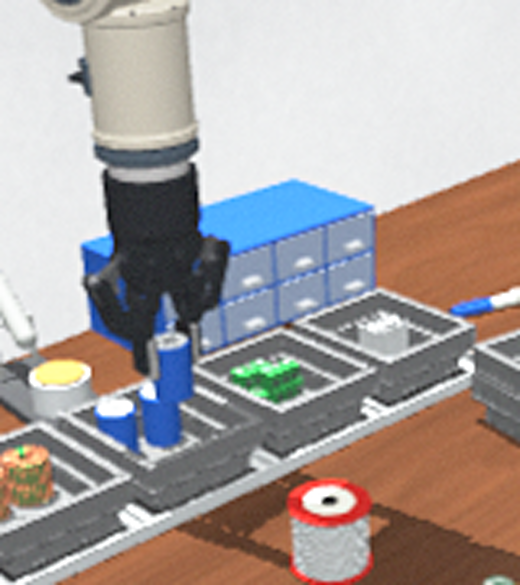

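The capacitor is held upright at (173,368) above the grey cap tub's free half. I'll lower it.

Emit:
servo_tool([
  [25,[0.5,-0.2,12],[0,0.1,0]],
  [25,[0.5,-0.2,16],[0,0.1,0]],
  [25,[0.5,-0.2,16],[0,0.1,0]],
  [25,[0.3,-0.2,14],[0,0,0]],
  [25,[0,0,10],[0,0,0]],
  [25,[0,0,5],[0,0,0]],
  [25,[0,0,2],[0,0,0]],
  [25,[0,0,0],[0,0,0]],
])

```text
clock: 27.2
eef_pos: [650.1, 73.9, 34.0]
tcp_rot: [-3.142, -0.004, -0.069]
contact_force: [-0.1, 0.3, -0.4]
opening: 0.397
```

Emit:
servo_tool([
  [25,[0,0,1],[0,0,0]],
  [25,[0,0,1],[0,0,0]],
  [25,[0,0,0],[0,0,0]],
])

```text
clock: 27.58
eef_pos: [650.0, 73.9, 31.8]
tcp_rot: [-3.142, -0.004, -0.069]
contact_force: [-0.2, 0.5, -0.2]
opening: 0.4
```

Emit:
servo_tool([
  [25,[0,0,1],[0,0,0]],
  [25,[0,0,1],[0,0,0]],
  [25,[0,0,0],[0,0,0]],
])

```text
clock: 27.95
eef_pos: [650.0, 73.9, 30.6]
tcp_rot: [-3.142, -0.004, -0.069]
contact_force: [-2.2, 0.6, 8.5]
opening: 0.401
```

Emit:
servo_tool([
  [25,[0,0,1],[0,0,0]],
  [25,[0,0,0.5],[0,0,0]],
  [25,[0,0,0],[0,0,0]],
])

```text
clock: 28.32
eef_pos: [650.2, 73.9, 30.6]
tcp_rot: [-3.142, -0.004, -0.069]
contact_force: [-8.0, 0.3, 22.5]
opening: 0.398
```

It made contact at TCP z 30.6, so the floor is at z 10. Releasing.

Emit:
servo_tool([
  [25,[0,0,-1.5],[0,0,0]],
  [38,[0,0,0],[0,0,0]],
  [45,[0,0,0],[0,0,0]],
  [52,[0,0,0],[0,0,0]],
  [54,[0,0,0],[0,0,0]],
  [54,[0,0,-15],[0,0,0]],
  [54,[0,0,-35],[0,0,0]],
  [54,[0,0,-50],[0,0,0]],
])

```text
clock: 29.32
eef_pos: [648.8, 73.8, 130.6]
tcp_rot: [3.141, -0.001, -0.069]
contact_force: [0.9, -0.4, 0.5]
opening: 0.63
```

Emit:
servo_tool([
  [65,[0,0,-50],[0,0,0]],
  [65,[0,0,-22],[0,0,0]],
  [65,[0,0,0],[0,0,0]],
])

```text
clock: 29.7
eef_pos: [650.7, 74.1, 205.0]
tcp_rot: [-3.141, -0.008, -0.069]
contact_force: [-0.5, 0.7, -0.5]
opening: 0.762
```

```bash
python3 plan.py 485,-410,200,-4,65,12 485,-410,50,-4,65,4
```

```text
now [650.7   74.12 204.96] [-179.95   -0.48   -3.96] open 65.1 t 29.7 F [-0.49  0.7  -0.47]
[[65.0, [-11.0, 41.2, 0.3], [-0.0, -0.0, 0.0]], [65.0, [-11.0, 41.2, 0.3], [-0.0, -0.0, 0.0]], [65.0, [-11.0, 41.2, 0.3], [-0.0, -0.0, 0.0]], [65.0, [-11.0, 41.2, 0.3], [-0.0, -0.1, 0.0]], [65.0, [-11.0, 41.2, 0.3], [-0.0, -0.0, 0.0]], [65.0, [-11.0, 41.2, 0.3], [-0.0, -0.1, 0.0]], [65.0, [-11.0, 41.2, 0.3], [-0.0, -0.0, 0.0]], [65.0, [-11.0, 41.2, 0.3], [-0.0, -0.1, 0.0]]]
[[65.0, [-11.0, 41.2, 0.3], [-0.0, -0.0, 0.0]], [65.0, [-11.0, 41.2, 0.3], [-0.0, -0.1, 0.0]], [65.0, [-10.9, 41.2, 0.4], [-0.0, -0.0, 0.0]], [65.0, [-11.0, 41.2, 0.4], [-0.1, -0.1, 0.0]], [65.0, [0.0, -0.0, 37.5], [0.0, 0.0, 0.0]], [65.0, [0.0, -0.0, 37.5], [0.0, 0.0, 0.0]], [65.0, [0.0, -0.1, 37.5], [0.0, 0.0, 0.0]], [65.0, [0.1, -0.0, 37.5], [0.0, 0.0, 0.0]]]
```

Emit:
servo_tool([
  [65,[-11,41.2,0],[0,0,0]],
  [65,[-11,41.2,0],[0,0,0]],
  [65,[-11,41.2,0],[0,0,0]],
  [65,[-11,41.2,0],[0,0,0]],
  [65,[-11,41.2,0],[0,0,0]],
  [65,[-11,41.2,0],[0,0,0]],
  [65,[-11,41.2,0],[0,0,0]],
  [65,[-11,41.2,0],[0,0,0]],
])

```text
clock: 30.7
eef_pos: [537.5, -249.7, 200.3]
tcp_rot: [-3.141, -0.002, -0.069]
contact_force: [0.5, -1.3, -0.3]
opening: 0.76
```

Emit:
servo_tool([
  [65,[-11,41.2,0],[0,0,0]],
  [65,[-11,41.2,0],[0,0,0]],
  [65,[-11,41.2,0],[0,0,0]],
  [65,[-11,41.2,0],[0,0,0]],
  [65,[0,0,37.5],[0,0,0]],
  [65,[0,0,50],[0,0,0]],
  [65,[0,0,40],[0,0,0]],
  [65,[0,0,20],[0,0,0]],
])

```text
clock: 31.7
eef_pos: [482.3, -408.8, 50.6]
tcp_rot: [-3.139, 0.0, -0.069]
contact_force: [-0.5, -0.2, 0.5]
opening: 0.761
```

Emit:
servo_tool([
  [65,[0,0,0],[0,0,0]],
  [65,[0,0,0],[0,0,0]],
])

```text
clock: 31.95
eef_pos: [484.8, -410.8, 55.1]
tcp_rot: [3.14, -0.005, -0.069]
contact_force: [0.0, -0.6, 0.5]
opening: 0.763
```

```bash
python3 plan.py 485,-410,5,-4,65,6; python3 - <<'E'
from h import *
c=(290,70,410,210);f=grab_frame("side");v=f[c[1]:c[3],c[0]:c[2]];a=cv2.resize(v,(480,560),interpolation=cv2.INTER_CUBIC)
f=grab_frame("top");b=cv2.resize(f[90:190,180:300],(312,260),interpolation=cv2.INTER_CUBIC);d=cv2.resize(f[150:250,390:510],(312,300),interpolation=cv2.INTER_CUBIC);cv2.imwrite("pics/ch.png",np.hstack([a,np.vstack([b,d])]))
E
```

```text
now [ 484.84 -410.8    55.09] [179.94  -0.29  -3.95] open 65.2 t 31.95 F [ 0.02 -0.59  0.51]
[[65.0, [-0.0, -0.1, 8.3], [0.0, -0.0, 0.0]], [65.0, [-0.0, -0.2, 8.4], [0.0, -0.1, 0.0]], [65.0, [-0.0, -0.1, 8.3], [0.0, -0.0, 0.0]], [65.0, [-0.0, -0.2, 8.4], [0.0, -0.1, 0.0]], [65.0, [-0.0, -0.1, 8.3], [0.0, -0.0, 0.0]], [65.0, [-0.1, -0.2, 8.4], [0.1, -0.1, 0.0]]]
```

View pics/ch.png

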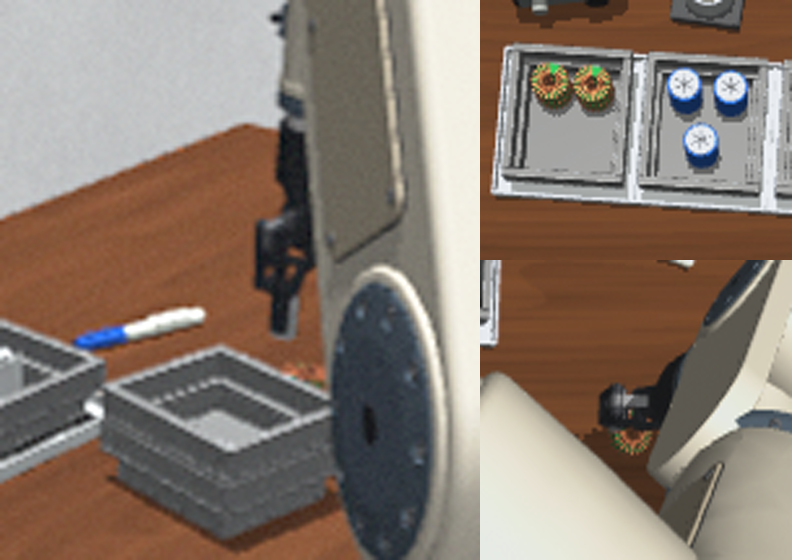

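The capacitor stands upright in its tub (inset, 700,145). The jaws are over the loose choke (632,440), so I'll descend and grip.

Emit:
servo_tool([
  [65,[0,0,12],[0,0,0]],
  [65,[0,0,14],[0,0,0]],
  [65,[0,0,12],[0,0,0]],
  [65,[0,0,8],[0,0,0]],
  [65,[0,0,4],[0,0,0]],
  [65,[0,0,0],[0,0,0]],
])

```text
clock: 32.8
eef_pos: [484.1, -410.1, 3.5]
tcp_rot: [-3.141, -0.003, -0.069]
contact_force: [-0.5, -0.1, 1.0]
opening: 0.76
```

Emit:
servo_tool([
  [52,[0,0,0],[0,0,0]],
  [44,[0,0,0],[0,0,0]],
  [36,[0,0,0],[0,0,0]],
  [28,[0,0,0],[0,0,0]],
  [28,[0,0,0],[0,0,0]],
  [28,[0,0,0],[0,0,0]],
], force=40)

```text
clock: 33.55
eef_pos: [484.5, -410.4, 4.5]
tcp_rot: [3.141, -0.004, -0.069]
contact_force: [-0.9, 0.5, 5.5]
opening: 0.453
```

```bash
python3 plan.py 485,-410,190,-4,28,6 658,211,190,-4,28,14
```

```text
now [ 484.47 -410.37    4.53] [179.98  -0.23  -3.96] open 38.7 t 33.55 F [-0.88  0.45  5.45]
[[28.0, [0.2, -0.1, -30.9], [0.0, -0.0, 0.0]], [28.0, [0.2, -0.0, -30.9], [0.0, -0.0, 0.0]], [28.0, [0.2, -0.1, -30.9], [0.0, -0.1, 0.0]], [28.0, [0.2, -0.0, -30.9], [0.0, -0.0, 0.0]], [28.0, [0.1, -0.1, -30.9], [0.0, -0.1, 0.0]], [28.0, [0.1, -0.0, -31.0], [0.0, -0.0, 0.0]], [28.0, [9.3, -45.1, -0.0], [0.0, -0.0, 0.0]], [28.0, [9.3, -45.1, -0.0], [0.0, -0.0, 0.0]]]
[[28.0, [9.3, -45.1, -0.0], [0.0, -0.0, 0.0]], [28.0, [9.3, -45.1, -0.0], [0.0, -0.0, 0.0]], [28.0, [9.3, -45.1, -0.0], [0.0, -0.0, 0.0]], [28.0, [9.2, -45.1, -0.0], [0.0, -0.0, 0.0]], [28.0, [9.3, -45.1, -0.0], [0.0, -0.0, 0.0]], [28.0, [9.2, -45.1, -0.0], [0.0, -0.0, 0.0]], [28.0, [9.3, -45.1, -0.0], [0.0, -0.0, 0.0]], [28.0, [9.2, -45.1, -0.0], [0.0, -0.0, 0.0]]]
[[28.0, [9.3, -45.1, -0.0], [0.0, -0.0, 0.0]], [28.0, [9.2, -45.1, -0.0], [0.0, -0.0, 0.0]], [28.0, [9.3, -45.1, -0.1], [0.0, -0.0, 0.0]], [28.0, [9.2, -45.2, -0.0], [0.0, -0.0, 0.0]]]
```

Emit:
servo_tool([
  [28,[0,0,-18],[0,0,0]],
  [28,[0,0,-30],[0,0,0]],
  [28,[0,0,-40],[0,0,0]],
  [28,[0,0,-40],[0,0,0]],
  [28,[0,0,-35],[0,0,0]],
  [28,[0,0,-22],[0,0,0]],
  [28,[9.3,-45.1,0],[0,0,0]],
  [28,[9.3,-45.1,0],[0,0,0]],
])

```text
clock: 34.55
eef_pos: [508.5, -320.9, 190.4]
tcp_rot: [3.141, -0.005, -0.071]
contact_force: [1.6, 0.1, -2.4]
opening: 0.447
```

Emit:
servo_tool([
  [28,[9.3,-45.1,0],[0,0,0]],
  [28,[9.3,-45.1,0],[0,0,0]],
  [28,[9.3,-45.1,0],[0,0,0]],
  [28,[9.3,-45.1,0],[0,0,0]],
  [28,[9.3,-45.1,0],[0,0,0]],
  [28,[9.3,-45.1,0],[0,0,0]],
  [28,[9.3,-45.1,0],[0,0,0]],
  [28,[9.3,-45.1,0],[0,0,0]],
])

```text
clock: 35.55
eef_pos: [607.8, 34.8, 190.4]
tcp_rot: [-3.142, -0.005, -0.069]
contact_force: [0.4, -0.3, -0.8]
opening: 0.448
```

Emit:
servo_tool([
  [28,[9.3,-45.1,0],[0,0,0]],
  [28,[9.2,-45.1,0],[0,0,0]],
  [28,[9.2,-45.1,0],[0,0,0]],
  [28,[9.2,-45.1,0],[0,0,0]],
  [28,[0,0,25],[0,0,0]],
  [28,[0,0,40],[0,0,0]],
  [28,[0,0,25],[0,0,0]],
  [28,[0,0,0],[0,0,0]],
])

```text
clock: 36.55
eef_pos: [655.7, 210.3, 98.1]
tcp_rot: [3.14, -0.0, -0.069]
contact_force: [-0.1, 0.2, -0.4]
opening: 0.448
```

```bash
python3 plan.py 658,211.3,18,-4,28,8; python3 - <<'E'
from h import *
c=(130,90,290,270);f=grab_frame("side");v=f[c[1]:c[3],c[0]:c[2]];cv2.imwrite("pics/ch2.png",cv2.resize(v,(520,585),interpolation=cv2.INTER_CUBIC))
E
```

```text
now [655.66 210.33  98.07] [179.93  -0.02  -3.96] open 38.3 t 36.55 F [-0.08  0.17 -0.43]
[[28.0, [0.3, -0.2, 10.0], [0.0, -0.0, 0.0]], [28.0, [0.3, -0.1, 10.0], [0.0, -0.0, 0.0]], [28.0, [0.3, -0.2, 10.0], [0.0, -0.0, 0.0]], [28.0, [0.3, -0.1, 10.0], [0.0, -0.0, 0.0]], [28.0, [0.3, -0.2, 10.0], [0.0, -0.0, 0.0]], [28.0, [0.2, -0.1, 10.0], [0.0, -0.0, 0.0]], [28.0, [0.3, -0.2, 10.0], [0.0, -0.0, 0.0]], [28.0, [0.2, -0.1, 10.1], [0.1, -0.0, 0.0]]]
```

View pics/ch2.png

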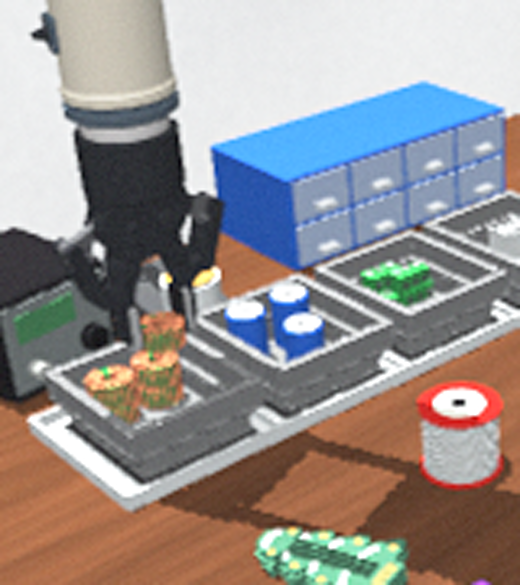

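The choke is held flat at (162,330) above the tub's free half. I'll lower it. Contact should come near TCP z 14.5.

Emit:
servo_tool([
  [28,[0.3,-0.2,14],[0,0,0]],
  [28,[0.3,-0.2,18],[0,0,0]],
  [28,[0.3,-0.2,18],[0,0,0]],
  [28,[0.3,-0.1,14],[0,0,0]],
  [28,[0,0,10],[0,0,0]],
  [28,[0,0,6],[0,0,0]],
  [28,[0,0,2],[0,0,0]],
  [28,[0,0,0],[0,0,0]],
])

```text
clock: 37.6
eef_pos: [658.8, 211.4, 17.5]
tcp_rot: [-3.141, -0.004, -0.069]
contact_force: [0.1, 0.3, -0.6]
opening: 0.45
```

Emit:
servo_tool([
  [28,[0,0,1],[0,0,0]],
  [28,[0,0,0.5],[0,0,0]],
  [28,[0,0,0],[0,0,0]],
])

```text
clock: 37.98
eef_pos: [658.7, 211.4, 15.9]
tcp_rot: [-3.142, -0.004, -0.069]
contact_force: [0.5, 0.4, -0.5]
opening: 0.45
```

Emit:
servo_tool([
  [28,[0,0,1],[0,0,0]],
  [28,[0,0,0.7],[0,0,0]],
  [28,[0,0,0],[0,0,0]],
])

```text
clock: 38.35
eef_pos: [658.7, 211.4, 14.6]
tcp_rot: [-3.142, -0.004, -0.069]
contact_force: [-2.1, 0.1, 5.2]
opening: 0.454
```

Emit:
servo_tool([
  [40,[0,0,0],[0,0,0]],
  [46,[0,0,0],[0,0,0]],
  [54,[0,0,0],[0,0,0]],
  [56,[0,0,0],[0,0,0]],
  [56,[0,0,0],[0,0,0]],
  [56,[0,0,-15],[0,0,0]],
  [56,[0,0,-35],[0,0,0]],
  [56,[0,0,-50],[0,0,0]],
])

```text
clock: 39.35
eef_pos: [657.5, 211.1, 114.8]
tcp_rot: [3.141, -0.002, -0.069]
contact_force: [0.8, 0.2, 0.4]
opening: 0.656
```

Emit:
servo_tool([
  [56,[0,-20,-50],[0,0,0]],
  [56,[-40,-20,-40],[0,0,0]],
  [56,[-50,-20,0],[0,0,0]],
  [56,[-50,-20,0],[0,0,0]],
  [56,[-50,-10,0],[0,0,0]],
  [56,[-30,0,0],[0,0,0]],
  [56,[0,0,0],[0,0,0]],
])

```text
clock: 40.22
eef_pos: [443.0, 316.6, 204.4]
tcp_rot: [-3.141, -0.004, -0.067]
contact_force: [-0.4, 0.4, -0.3]
opening: 0.66
```

```bash
python3 - <<'E'
from h import *
print(sense()["eef_pos"],sense()["clock"])
f=grab_frame("top")
for t,s,g in(("new_tub",('b',(138,122),(34,56)),[650,-203,0]),("stack",('b',(138,122),(0,78)),[442,-226,-.2]),("reel",('c',33,(0,58)),[455,81,0])):
    for r in trace("top",t)[:1]:
        p,e=fit("top",r["mask"],s,g);print(t,p[:2],np.degrees(p[2]),round(e,3))
a=cv2.resize(f[95:240,180:430],(800,464),interpolation=cv2.INTER_CUBIC);cv2.imwrite("pics/end_t.png",a)
f=grab_frame("side");cv2.imwrite("pics/end_s.png",cv2.resize(f[100:280,130:400],(800,533),interpolation=cv2.INTER_CUBIC))
E
```

```text
[442.98 316.64 204.43] 40.225
new_tub [ 651.89 -203.2 ] -3.733388539279927 0.182
stack [ 444.17 -227.63] -12.052552584015768 0.073
reel [456.79  80.87] 5.030473266317884 0.069
```

View pics/end_t.png

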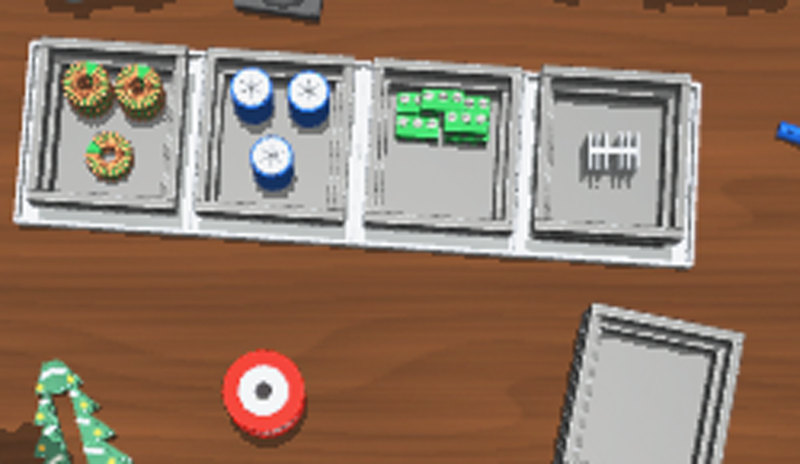

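View pics/end_s.png

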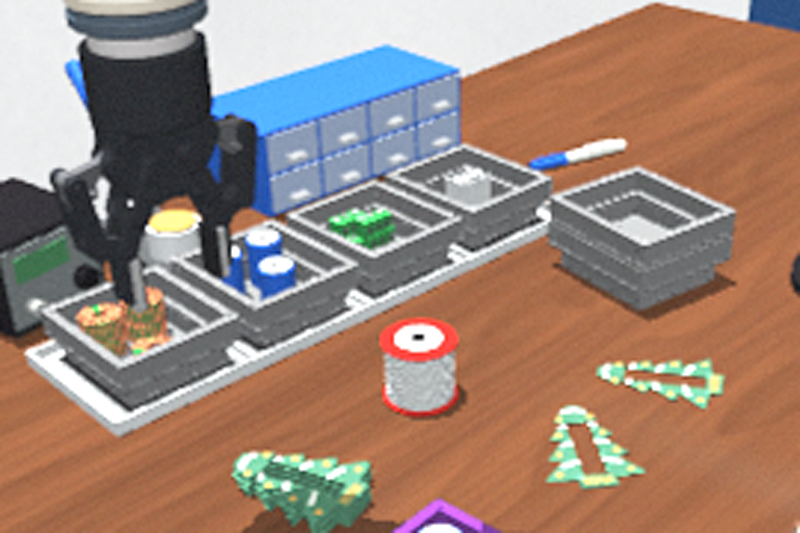

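The top view shows the choke flat at (108,155), the capacitor upright at (272,160) and the heatsink upright at (612,150) in the square new tub. The reel at (263,392) and the lower tubs haven't moved. The side view agrees, and the gripper is clear at z 204.

```bash
python3 -c "from rig import *;print(sign_off())"
```

```text
the job is handed in; nothing more can be done
None
```

The job is done and handed in at about 40 s of the 106 s allowed; the sign-off gives no verdict.

I stood the top tub on the pad and the heatsink upright in it. The capacitor is upright in the grey capacitor tub, and the choke is flat in the choke tub.

Last checks, from the final pictures:
- **New tub:** measured at (652, -203) mm, yaw about -4°, roughly 2 mm from the pad centre and square to it. The fit on the last picture was rougher (error 0.18) because the heatsink now hides part of the tub. It agrees with the clean fit taken just after placing (error 0.035).
- **Loose parts:** choke flat, capacitor and heatsink upright, each inside its tub in the last top view. These were judged by eye, not measured.
- **Lower tubs and reel:** each within about 3 mm of where first measured, which is within the measuring error.
- **Robot:** gripper open and clear of everything, at z 204 mm. No check failed or disagreed.

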